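# Shut the row of flip-top vials with a fingertip

## Robot

A 7-joint arm with a two-finger parallel gripper is mounted at the origin on the work surface. World frame = base frame: x ahead of the robot, y to its left, z up, the work surface at z = 0. Lengths are in m, angles in rad, forces in N, time in s.
With the tool pointing down it reaches from about 0.425 to 0.875 m from the base axis. Payload 8.4 kg.
Tool frame: the origin (TCP) lies midway between the tips of the shut fingers; the grasp point (between the pads) lies 19 mm behind it; z points along the fingers, y is the line along which they close (so a half turn about z gives the same grasp; the last joint's range is limited). The gripper opens to 85 mm and grips with 20 to 120 N. Pads are 22 mm wide; open, the fingers measure 114 mm over their backs; the gripper's body (76 mm by 85 mm) begins 54 mm behind the grasp point. The pads swing forward as they close: fully open they stand 13 mm farther back than shut.
Start: joints at [1.088, 0.333, 0.04, 1.465, -0.013, 1.343, -0.059], TCP at [0.243, -0.603, 0.231] pointing down, gripper open.
Joint ranges: [-2.58, 2.58], [-0.38, 2.09], [-1.3, 1.39], [0.25, 2.4], [-1.5, 4.64], [0.08, 2.09], [-2.65, 2.65]. Speed limits (rad/s): [2.22, 2.22, 2.79, 2.79, 3.14, 3.14, 3.14].

## Interface

Orientations are given as a rotation vector (axis times angle).
In Python, from bench import r, read_camera gives the robot as it stands. Calls block until the motion is done:
- r.move_pose(position, orientation): joint-space move of the TCP to a pose.
- r.movel(position, rot=None, velocity=0.15, guard=None): straight line of the TCP; rot=None keeps the orientation; velocity is the mean speed in m/s. With guard (N) it stops when the force on the tool has changed by that much, and returns True; else False.
- r.movej(angles): joint-space move.
- r.ungrasp() and r.grab(squeeze=None): open the fingers fully, or close them until they stop; squeeze is the grip in N (None keeps the last).
- r.wait(seconds).
- r.solve_ik(position, orientation): joint angles nearest the present ones, or None.
- r.get_obs(): the state.
- read_camera(name): name is "side" or "top"; returns a dict with "color" (384x512x3 uint8, red, green, blue), "fx", "fy", "cx", "cy" (pixels), "k1" (the pictures are not rectified: a ray, as slopes to the right and down, at radius r is drawn at 1 + k1 r^2 times it, then the intrinsics apply), "R" (3x3) and "t" (3): a world point X has camera coordinates R X + t. Camera axes: x right, y down, z forward; pixel columns grow to the right and rows downward; lengths in m; the calibration is good to about 2 mm. A picture is of the moment at which its call begins. There is no depth.
A pose or a line that the arm cannot do raises r.MotionError and nothing moves.
- r.close_job(): hands the job in; it is judged then, once.
The state is a dict: "time": time; "joints": joint angles; "joint_vel": joint speeds; "effort": joint torques, N m; "tool_pos": TCP position; "tcp_rot": TCP orientation; "force": force on the tool from outside, world axes, zero at the start; "torque": the same for the moment, N m; "grip_width": finger opening in m; "finger_force": force on a finger pad.
Only numpy, scipy, OpenCV 4.12 (cv2) and the standard library are available. Lean on these libraries where they do the work, as an engineer would, in place of code of your own. Each camera call takes 0.05 s, during which the arm holds its last target. There are 200 camera calls.

## Task

Run the fingertips lightly along the row of four large flip-top vials in the blue rack, so that their standing lids tip over and fall fully shut one after another, in order along the row, beginning at the end vial whose hinge faces outward, away from the other three. Leave the lids of the two small vials beside them standing open, pick nothing up, and do not shove the rack or disturb anything else.

Things in the scene. Friction and masses are not known exactly. Their poses are not given: they have to be found in the camera images.
- rack: loose blue vial rack, about 0.9 kg, any yaw: block x -30 to +85 mm, y +-107 mm, 30 mm high; origin on its underside below the middle of the row of four large fixed vials at x 0. Second row at x 55 mm: two small flip-top vials (y -26, +26), two loose amber vials (y -78, +78). All hinges are on the vials' -y side; open lids stand there, and a push towards rack +y shuts them.
- seat1 (a point): fixed point of the rack: middle of the top face of large vial 1's (30 mm across) white lid when shut, 62.5 mm above the table (vials count from 1 at the rack's -y end to 4 at its +y end, 48 mm apart). Its axes are the rack's.
- seat2 (a point): fixed point of the rack: middle of the top face of large vial 2's (30 mm across) white lid when shut, 62.5 mm above the table (vials count from 1 at the rack's -y end to 4 at its +y end, 48 mm apart). Its axes are the rack's.
- seat3 (a point): fixed point of the rack: middle of the top face of large vial 3's (30 mm across) white lid when shut, 62.5 mm above the table (vials count from 1 at the rack's -y end to 4 at its +y end, 48 mm apart). Its axes are the rack's.
- seat4 (a point): fixed point of the rack: middle of the top face of large vial 4's (30 mm across) white lid when shut, 62.5 mm above the table (vials count from 1 at the rack's -y end to 4 at its +y end, 48 mm apart). Its axes are the rack's.
- lid1 (a joint): large vial 1's lid (white disc 32 mm across, 4 mm thick), rad: 0 shut, 1.9 back stop, starts 1.6 to 1.85. Hinge line 17 mm to the -y side of the vial's middle, 58 mm above the table; 39 mm from hinge to lip. Open, it reaches 97 mm above the table and leans up to 15 mm back past its hinge. Turns at a slight touch, stays put above about 0.6 rad, drops shut below about 0.4 rad.
- lid2 (a joint): angle of large vial 2's lid, rad: 0 shut, starts open at 1.6 to 1.85; size, hinge and behaviour as lid1
- lid3 (a joint): angle of large vial 3's lid, rad: 0 shut, starts open at 1.6 to 1.85; size, hinge and behaviour as lid1
- lid4 (a joint): angle of large vial 4's lid, rad: 0 shut, starts open at 1.6 to 1.85; size, hinge and behaviour as lid1
- small1 (a joint): angle of the lid of the small vial at rack y = -26 mm: 0 shut, starts open at 1.6 to 1.85 and must stay open; lid 22 mm across, 29 mm from hinge to lip, up to about 79 mm above the table.
- small2 (a joint): angle of the lid of the small vial at rack y = 26 mm: 0 shut, starts open at 1.6 to 1.85 and must stay open; lid 22 mm across, 29 mm from hinge to lip, up to about 79 mm above the table.
- vial_a: loose amber vial with a white cap, 21 mm across, 45 mm tall, standing 10 mm deep in the rack's second row at rack y = -78 mm; origin under its middle
- vial_b: the same, at rack y = +78 mm
- bottle: amber reagent bottle, 90 mm across, 200 mm tall, loose; origin under its middle; leave alone
- beaker: glass beaker, 70 mm across, 85 mm tall, loose; origin under its middle; leave alone
- jar: white jar with black cap, 56 mm across, 70 mm tall, loose; origin under its middle; leave alone
- spatula: steel lab spatula, a 7 mm bar with paddle ends, 175 mm long, lying flat, loose; origin under its middle; leave alone

How it is judged:
By the outcome, as a careful person would: the job done as asked, in the order asked, and still so for the second after the job is handed in, with the robot touching nothing.
It also fails if it takes over 40 s, if anything falls off the work surface, if the arm or the gripper's body presses on something with over 40 N, if the wrist force passes 120 N, or if a joint passes its speed limit or range.

## Working session

There is one attempt and no reset: what is moved stays moved. The work goes in short steps, each a Python script; the robot and the scene stay as the last script left them, time stands still between calls to the robot, and variables do not carry over. Pictures are saved under pics/ and viewed, at most 10 in all, crops included, and the job is handed in when it is done.

```bash
ls; mkdir -p pics
python3 - <<'E'
from bench import r, read_camera
import cv2
for n in("top","side"):
    c=read_camera(n); cv2.imwrite(f"pics/{n}0.png",cv2.cvtColor(c["color"],cv2.COLOR_RGB2BGR))
    print(n,c["fx"],c["cx"],c["cy"],c["k1"],(-c["R"].T@c["t"]).round(3),c["R"].round(2).tolist())
o=r.get_obs(); print(o["time"],o["tcp_rot"],o["grip_width"])
E
```

```text
pics
top 399.21759918333305 256.95657146058323 190.71563154136624 0.021850355588097187 [ 0.334 -0.031  1.218] [[0.01, -1.0, -0.01], [-0.99, -0.01, -0.16], [0.16, 0.02, -0.99]]
side 387.8569054858864 247.43877016859983 188.01730759409642 -0.11026463816859725 [0.128 0.594 0.652] [[-0.83, -0.56, 0.02], [-0.36, 0.5, -0.79], [0.43, -0.66, -0.61]]
0.1 [-3.08254427e+00 -5.98778019e-01  6.41763643e-04] 0.0856596405263905
```

View pics/top0.png

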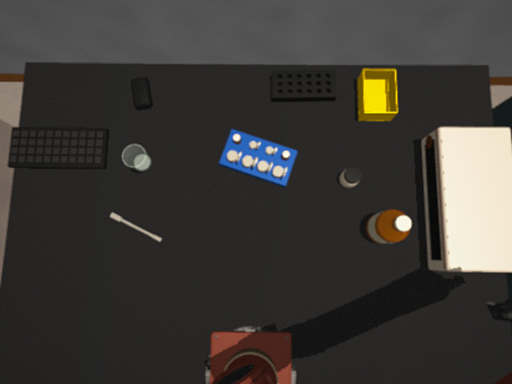

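View pics/side0.png

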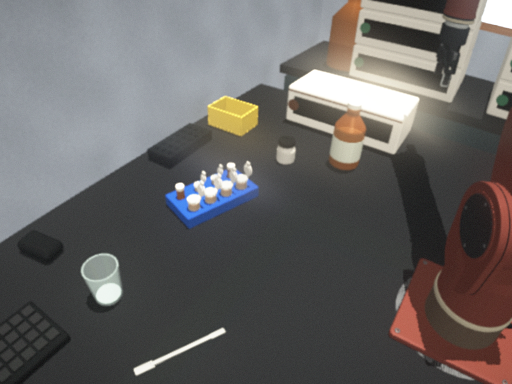

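```bash
cat > h.py <<'E'
import numpy as np, cv2
def ray(c,px):
    p=np.array([[(px[0]-c["cx"])/c["fx"],(px[1]-c["cy"])/c["fy"]]])[0]
    s=p.copy()
    for _ in range(20): s=p/(1+c["k1"]*(s@s))
    return -c["R"].T@c["t"], c["R"].T@np.array([s[0],s[1],1])
def plane(c,px,z):
    o,d=ray(c,px); return (o+d*(z-o[2])/d[2])[:2]
def proj(c,X):
    q=c["R"]@np.asarray(X)+c["t"]; s=q[:2]/q[2]; s=s*(1+c["k1"]*(s@s))
    return np.array([s[0]*c["fx"]+c["cx"],s[1]*c["fy"]+c["cy"]])
def blue(c):
    h=cv2.cvtColor(c["color"],cv2.COLOR_RGB2HSV)
    m=cv2.inRange(h,(105,150,60),(125,255,255))
    k=max(cv2.findContours(m,cv2.RETR_EXTERNAL,cv2.CHAIN_APPROX_NONE)[0],key=cv2.contourArea)
    return cv2.convexHull(k)[:,0].astype(float)
def rackpose(c):
    # base of hull: vials stick out little; use the top face plane
    P=np.array([plane(c,p,.03) for p in blue(c)])*1000
    return cv2.minAreaRect(P.astype(np.float32))
E
python3 - <<'E'
from bench import r, read_camera
from h import *
ims=[]
for n,(x,y) in (("top",(208,115)),("side",(160,150))):
    c=read_camera(n); ims.append(cv2.resize(cv2.cvtColor(c["color"][y:y+80,x:x+100],cv2.COLOR_RGB2BGR),None,fx=7 if 0 else 3.9,fy=3.9,interpolation=cv2.INTER_CUBIC) )
    print(n,rackpose(c))
cv2.imwrite("pics/crop0.png",np.hstack(ims))
E
```

```text
top ((629.7338256835938, -13.594802856445312), (216.8159637451172, 121.26443481445312), 71.48675537109375)
side ((625.8865966796875, 8.937797546386719), (205.34596252441406, 143.1448516845703), 71.7021255493164)
```

View pics/crop0.png

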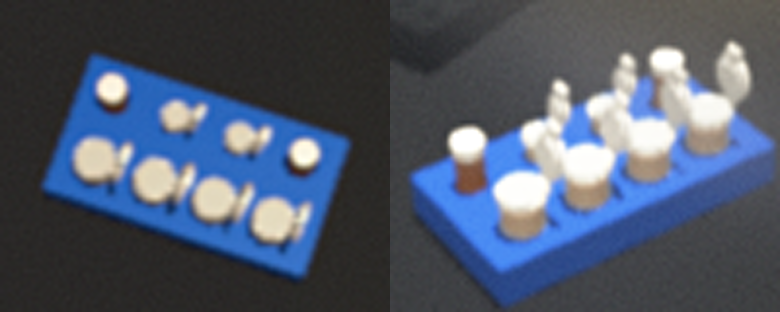

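```bash
cat >> h.py <<'E'
def pose(c):
    (C,S,a)=rackpose(c); a=np.radians(a-90)   # rack x dir; valid for this yaw
    R=np.array([[np.cos(a),-np.sin(a)],[np.sin(a),np.cos(a)]])
    C=np.array(C)+R@[S[1]/2-1.0-85,0]    # far top edge lies at rack x=85
    return C/1000,R,a
E
python3 - <<'E'
from bench import r, read_camera
from h import *
from scipy.spatial.transform import Rotation as Ro
t=read_camera("top"); s=read_camera("side"); O,R,a=pose(t); print(O,np.degrees(a))
W=lambda x,y,z: np.r_[O+R@[x,y],z]
ims=[]
for c,(x,y) in ((t,(208,115)),(s,(160,150))):
    im=cv2.resize(cv2.cvtColor(c["color"][y:y+80,x:x+100],cv2.COLOR_RGB2BGR),None,fx=3.9,fy=3.9,interpolation=cv2.INTER_CUBIC)
    pts=[(W(.0,v,.058),(0,0,255)) for v in(-.072,-.024,.024,.072)]+[(W(.055,v,.065),(0,160,0)) for v in(-.078,.078)]+[(W(u,v,.03),(255,0,255)) for u in(-.03,.085) for v in(-.107,.107)]
    for X,col in pts:
        p=(proj(c,X)-[x,y]+.5)*3.9; cv2.circle(im,tuple(int(q) for q in p),3,col,-1)
    ims.append(im)
cv2.imwrite("pics/ov.png",np.hstack(ims))
for psi in(a+np.pi/2,a,a-np.pi/2):
    rv=(Ro.from_euler('z',psi)*Ro.from_euler('x',np.pi)).as_rotvec()
    for y in(-.145,.13): print(psi,y,r.solve_ik(W(-.003,y,.07),rv))
E
```

```text
[ 0.60569397 -0.00550133] -18.511947631835938
1.2477018896625924 -0.145 [ 0.54247411  0.35797006 -0.44001585  1.81140176  0.17705507  1.01095386
 -0.29066389]
1.2477018896625924 0.13 [ 0.25804994  0.56428006 -0.68590653  1.59567962  0.38562805  1.12103151
 -0.84479597]
-0.3230944371323042 -0.145 [ 0.40705699  0.33775783 -0.27746851  1.81842789  0.10807564  1.0000785
 -1.80790318]
-0.3230944371323042 0.13 [ 0.20067013  0.54148056 -0.60306676  1.59876561  0.33315212  1.10594836
 -2.38025801]
-1.8938907639272007 -0.145 [ 1.02948217  0.5713875  -1.09381948  1.78949246  0.55944974  1.13199054
  2.56808277]
-1.8938907639272007 0.13 [ 0.50578311  0.74527729 -1.09915209  1.58346975  0.69070454  1.24778995
  2.10361586]
```

View pics/ov.png

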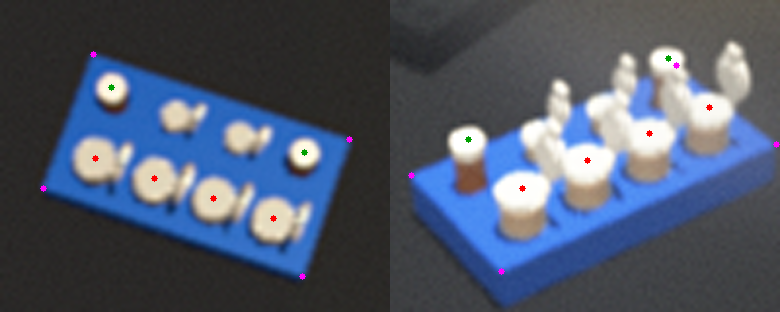

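Run:
```python
from bench import r, read_camera
from h import *
from scipy.spatial.transform import Rotation as Ro
t=read_camera("top"); O,R,a=pose(t); W=lambda x,y,z: np.r_[O+R@[x,y],z]
print("bottle",plane(t,(402,223),.2),"jar",plane(t,(350,176),.07))
rv=(Ro.from_euler('z',a+np.pi/2)*Ro.from_euler('x',np.pi)).as_rotvec()
r.grab(20)
p=np.array(r.get_obs()["tool_pos"]); p[2]=.36
r.movel(p,velocity=.2)
r.move_pose(W(-.003,-.15,.34),rv)
r.movel(W(-.003,-.15,.07),velocity=.15)
o=r.get_obs(); print(o["time"],o["tool_pos"],W(-.003,-.15,.07),o["grip_width"],o["force"])
for n in("top","side"):
    c=read_camera(n); x,y=(190,100) if n=="top" else (140,110)
    cv2.imwrite(f"pics/{n}1.png",cv2.resize(cv2.cvtColor(c["color"][y:y+120,x:x+150],cv2.COLOR_RGB2BGR),None,fx=4,fy=4))
```

```text
bottle [ 0.41964917 -0.38324996] jar [ 0.56589775 -0.28420568]
5.85 [ 0.55568971 -0.14687904  0.07075451] [ 0.55518788 -0.14675184  0.07      ] 2.9038665740389067e-06 [-0.79912408 -0.45690449  1.163719  ]
```

View pics/side1.png

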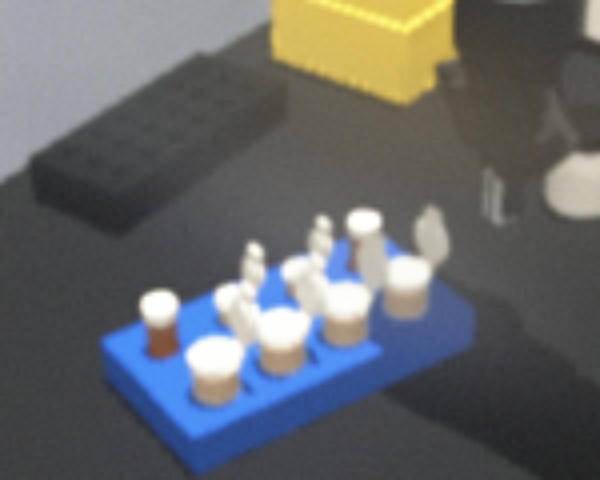

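The fingertips (about 495,205) stand just behind lid 1 (432,235), and all the lids are open. Now I'll sweep.

Run:
```python
from bench import r, read_camera
from h import *
s=np.radians(-18.512); O=np.array([.60569,-.0055]); R=np.array([[np.cos(s),-np.sin(s)],[np.sin(s),np.cos(s)]])
W=lambda x,y,z: np.r_[O+R@[x,y],z]
hit=r.movel(W(-.003,.132,.0695),velocity=.035,guard=10)
o=r.get_obs(); print(hit,o["time"],o["tool_pos"],o["force"])
if not hit: r.movel(W(-.003,.15,.30),velocity=.15)
ims=[]
for n,(x,y) in (("top",(208,115)),("side",(160,150))):
    c=read_camera(n); ims.append(cv2.resize(cv2.cvtColor(c["color"][y:y+80,x:x+100],cv2.COLOR_RGB2BGR),None,fx=3.9,fy=3.9,interpolation=cv2.INTER_CUBIC))
    print(rackpose(c))
cv2.imwrite("pics/after.png",np.hstack(ims)); print(r.get_obs()["time"])
```

```text
False 14.1583 [0.64476295 0.1206068  0.06951091] [0.78934448 0.289524   0.28311012]
((630.0328369140625, -13.67303466796875), (216.54725646972656, 120.85302734375), 71.39557647705078)
((630.8630981445312, 25.259033203125), (168.6600341796875, 141.97679138183594), 70.78348541259766)
15.95
```

View pics/after.png

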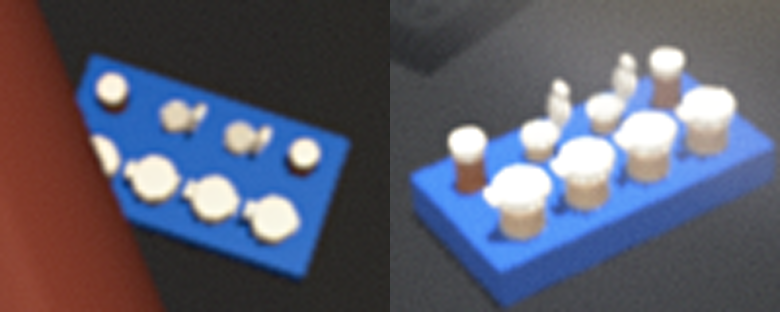

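All four large lids lie flat (side view, about 522,185 to 707,105). Both small lids still stand, at 560,100 and 625,75, and the rack hasn't moved.

```bash
python3 -c "
from bench import r
r.wait(.5); print(r.close_job())"
```

```text
the job is handed in; nothing more can be done
None
```

I handed the job in at about 16.5 s: one light sweep from vial 1 to vial 4 shut all four large lids, and the final pictures show both small lids still open and the rack unmoved. I inferred the closing order from the sweep direction and did not photograph it during the sweep.

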